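Re-rack the sockets in reverse for reassembly

ROBOT

A 6-joint arm with a two-finger parallel gripper is mounted at the origin on the work surface. World frame = base frame: x ahead of the robot, y to its left, z up, the work surface at z = 0. Lengths are in m, angles in degrees, forces in N, time in s.
With the tool pointing down it reaches from about 0.4 to 0.825 m from the base axis. Payload 7 kg.
Tool frame: the origin (TCP) lies at the very end of the fingers, on their centre line; the grasp point (between the pads) lies 19 mm behind it; x points along the fingers, z is the direction in which the jaws open and shut, and the axes are right-handed (so a half turn about x gives the same grasp; the last joint's range is limited). The gripper opens to 88 mm and grips with 3 to 60 N. Pads are 19 mm wide; open, the fingers measure 130 mm over their backs; the gripper's body (78 mm by 193 mm) begins 47 mm behind the grasp point.
Start: joints at [-53.738, 20.546, 0.682, 0, -70.136, -16.507], TCP at [0.228, -0.635, 0.227] pointing down, gripper open.
Joint ranges: [-176.03, 176.03], [-82.01, 121.73], [-58.28, 71.71], [-173.87, 95.51], [-174.79, -0.11], [-173.66, 173.66]. Speed limits (degrees/s): [136.94, 136.94, 172.46, 180, 180, 180].

INTERFACE

Orientations are given as [roll, pitch, yaw] about the fixed x, y, z axes, in that order (R = Rz(yaw) Ry(pitch) Rx(roll)).
In Python, from plant import * gives the robot as it stands.
- The arm moves only by the tool arm_command, never from a script. Its argument "commands" is one flat list of numbers, 5 for each row, row after row: the shift along the tool's x, y, z in mm, then the turn about the tool's x in degrees, then the opening in per cent of the stroke, from 0 (shut) to 100 (fully open). A call has 1 to 5 rows; each row shifts and turns the pose as measured when the row begins, along the tool's axes as they then stand; what a row does not reach is not made up. A row lasts 1/8 s, in which the tool goes at most 62.5 mm and 10.7 degrees, less where a joint would pass 70% of its speed; a pose out of reach is approached as far as the arm can. A call is refused whole if a number of a shift passes 62.5 or a number of a turn 10.7, either way. A call with a gripper value outside its range is refused whole. The fingers move at their own pace and stop on an object; the grip force is fixed at half the most. Time passes only in rows, so rows that do not move let the fingers close. It gives the time, the measured TCP pose, the force and the opening at its end, in the units of the state.
- get_obs(): the state, without advancing time (a new reading comes with each control period).
- snapshot(name): name is "scene" or "top" or "wrist"; returns a dict with "frame" (480x640x3 uint8, blue, green, red), "fov_y" (degrees; the focal length in pixels is half the picture's height over the tangent of half this angle, whatever the lens; pixels are square), "cx", "cy" (the principal point, pixels), "world_to_cam" (4x4, takes a point from world to camera coordinates). Camera axes: x right, y up, looking along -z (the intrinsics and any distortion apply to the point x, -y, -z); pixel columns grow to the right and rows downward; lengths in m; the calibration is good to about 2 mm. A picture is of the moment at which its call begins. There is no depth.
- close_job(): hands the job in, once; it reports no verdict.
The state is a dict: "clock": time; "joint_pos": joint angles; "qvel": joint speeds; "tau": joint torques, N m; "tool_pos": TCP position; "orientation": TCP orientation; "force": force on the tool from outside, world axes, zero at the start; "moment": the same for the moment, N m; "opening": finger opening in m.
Only numpy, scipy, OpenCV 4.12 (cv2) and the standard library are available. Lean on these libraries where they do the work, as an engineer would, in place of code of your own. Each camera call takes 0.05 s, during which the arm holds its last target. There are 200 camera calls.

TASK

The four sockets stand on the aluminium rail in the order they were used to strip the machine down. Move all four into the bays of the plywood rack in the reverse order, ready for putting it back together: the socket nearest the rail's hanging eye goes into the bay farthest from the rack's hanging eye, and so on, until the one farthest from the rail's eye is in the bay next to the rack's eye. One socket to a bay, each standing upright flat on the bay floor; do not let any topple on the way.

Things in the scene. Friction and masses are not known exactly. Their poses are not given: they have to be found in the camera images.
- rail: The old holder: a flat aluminium rail fixed to the bench, 56 mm wide (x), 270 mm long (y), 12 mm thick, carrying four round black pads in a row along its y axis at y = -100.5, -33.5, +33.5 and +100.5 mm (67 mm apart). A dark steel hanging eye (32 mm across) sticks out of its +y end. Origin: centre of its underside, on the bench. Which of the two holders is nearer the robot changes.
- rack: The new holder: a plywood rack fixed to the bench, 73 mm wide (x), 274 mm long (y), with a row of four open-topped square bays of 61 mm inside at y = -100.5, -33.5, +33.5 and +100.5 mm, x = 0. Bay floors are 8 mm above its underside; the 6 mm walls round and between the bays reach 18 mm above its underside (10 mm above the bay floors). A dark steel hanging eye (32 mm across) sticks out of its +y end. Origin: centre of its underside, on the bench.
- socket_deep: Tall slim steel socket, 80 mm high: 30 mm diameter from 34 mm up to the top, slightly narrower (28 mm, waist 25 mm) below; dark open mouth on top. Mass about 0.18 kg; clear grip at 45 to 70 mm above its base. Loose, stands upright on its own pad on the rail at the start (base 17 mm above the bench); the order along the rail changes. Origin: centre of its underside, z up along its axis.
- socket_wide: Short broad steel socket, 50 mm high, 44 mm diameter (40 mm at the foot), dark open mouth on top. Mass about 0.28 kg; clear grip at about 35 mm above its base. Loose, stands upright on its own pad on the rail at the start (base 17 mm above the bench); the order along the rail changes. Origin: centre of its underside, z up along its axis.
- socket_step: Stepped steel socket, 62 mm high: 30 mm diameter at the foot up to 24 mm, 36 mm diameter from 30 mm to the top, dark open mouth on top. Mass about 0.22 kg; clear grip at about 45 mm above its base. Loose, stands upright on its own pad on the rail at the start (base 17 mm above the bench); the order along the rail changes. Origin: centre of its underside, z up along its axis.
- socket_bit: Bit socket: steel body of 34 mm diameter, 34 mm high, with a dark round bit of 14 mm diameter standing up from its centre to 78 mm above the base. Mass about 0.16 kg; clear grip on the bit at about 59 mm above its base. Loose, stands upright on its own pad on the rail at the start (base 17 mm above the bench); the order along the rail changes. Origin: centre of its underside, z up along its axis.
- pad_deep: Thin round black rubber pad, 52 mm across, 5 mm thick, fixed on the rail; origin at the centre of its underside. At the start it carries the tall slim socket, within 5 mm of its centre, and it stays on the rail, so it marks that socket's starting place. The four pads look alike.
- pad_wide: Thin round black rubber pad, 52 mm across, 5 mm thick, fixed on the rail; origin at the centre of its underside. At the start it carries the short broad socket, within 5 mm of its centre, and it stays on the rail, so it marks that socket's starting place. The four pads look alike.
- pad_step: Thin round black rubber pad, 52 mm across, 5 mm thick, fixed on the rail; origin at the centre of its underside. At the start it carries the stepped socket, within 5 mm of its centre, and it stays on the rail, so it marks that socket's starting place. The four pads look alike.
- pad_bit: Thin round black rubber pad, 52 mm across, 5 mm thick, fixed on the rail; origin at the centre of its underside. At the start it carries the bit socket, within 5 mm of its centre, and it stays on the rail, so it marks that socket's starting place. The four pads look alike.

How it is judged:
By the outcome, as a careful person would: the job done as asked, in the order asked, and still so for the second after the job is handed in, with the robot touching nothing.
It also fails if it takes over 102 s, if anything falls off the work surface, if the arm or the gripper's body presses on something with over 40 N, if the wrist force passes 120 N, or if a joint passes its speed limit or range.

## Working session

There is one attempt and no reset: what is moved stays moved. The work goes in short steps, Python scripts to look and compute and a tool call to move; the robot and the scene stay as the last step left them, time stands still between calls to the robot, and variables do not carry over. Pictures are saved under pics/ and viewed, about 12 in all and at most 16, crops included, and the job is handed in when it is done.

Besides the shell and the picture viewer there is one more tool, called as a command line: name --argument value ..., lists and objects as JSON in quotes. arm_command: Moves the arm, as the interface text tells. Its arguments: {"type":"object","properties":{"commands":{"type":"array"}},"required":["commands"]}

```bash
ls; mkdir -p pics; python3 - <<'E'
from plant import *
import cv2
o=get_obs();print(o)
for n in("scene","top"):
    s=snapshot(n);cv2.imwrite(f"pics/{n}0.png",s["frame"]);print(n,{k:v for k,v in s.items() if k!="frame"})
E
```

```text
pics
{'clock': 0.0, 'joint_pos': array([-5.37372239e+01,  2.05905126e+01,  6.33902730e-01, -2.05097577e-02,
       -7.01367498e+01, -1.65055990e+01]), 'qvel': array([-0.04434987,  0.10222437,  0.00675739,  0.02405744, -0.10392201,
        0.04851862]), 'tau': array([-5.69922977e-04, -5.82708621e+01,  2.93047339e+01,  6.99706480e+00,
        6.75002040e-03, -1.70778249e-04]), 'tool_pos': array([ 0.22796614, -0.63481219,  0.22563287]), 'orientation': array([  4.83850432,  89.90466958, 114.58869699]), 'force': array([ 0.24143279, -0.49008503, -0.88164924]), 'moment': array([ 0.02800202, -0.00510214,  0.02099773]), 'opening': 0.08737770025898026}
scene {'fov_y': 43.459250521399866, 'cx': 332.021385707784, 'cy': 242.52103088336094, 'world_to_cam': array([[-0.88830789,  0.45899367,  0.01529378,  0.49551985],
       [-0.24077326, -0.4938189 ,  0.83556635,  0.08633077],
       [ 0.39107202,  0.73855785,  0.54917663, -0.96473664],
       [ 0.        ,  0.        ,  0.        ,  1.        ]])}
top {'fov_y': 47.20816137365583, 'cx': 315.2135191966888, 'cy': 232.7065339277519, 'world_to_cam': array([[-0.02064975, -0.99971193,  0.01223275, -0.01993243],
       [ 0.98605759, -0.01834395,  0.16539022, -0.55121624],
       [-0.16511818,  0.01547746,  0.98615234, -0.65005687],
       [ 0.        ,  0.        ,  0.        ,  1.        ]])}
```

View pics/scene0.png

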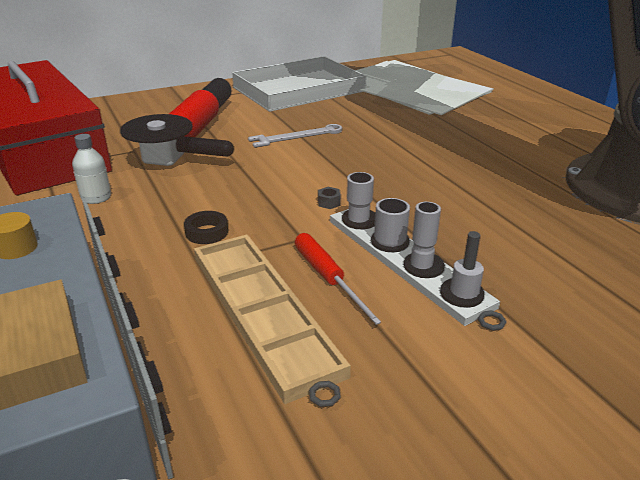

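View pics/top0.png

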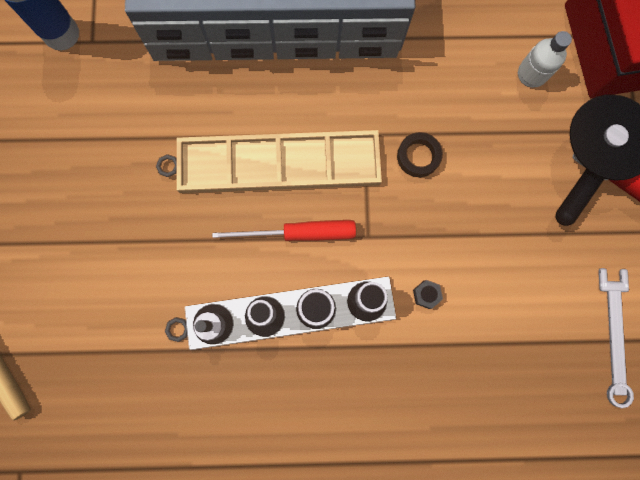

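The top view shows the rail with eye on the left (176,329). From the eye, the sockets are bit (207,325), deep (262,313), wide (316,308) and step (371,297). The rack's eye is also on the left (167,166), and the rack spans about (177..382, 131..194). So the order from the rack eye should be step, wide, deep, bit.

```bash
cat > h.py <<'E'
from plant import *
import numpy as np, cv2
from scipy.spatial.transform import Rotation as Ro
def ray(s,px,z):
    f=240/np.tan(np.radians(s["fov_y"]/2));W=s["world_to_cam"];R=W[:3,:3];c=-R.T@W[:3,3]
    d=R.T@np.array([(px[0]-s["cx"])/f,-(px[1]-s["cy"])/f,-1]);return c+d*(z-c[2])/d[2]
def pix(s,p):
    f=240/np.tan(np.radians(s["fov_y"]/2));W=s["world_to_cam"];q=W[:3,:3]@np.array(p)+W[:3,3]
    return np.array([s["cx"]+f*q[0]/-q[2],s["cy"]-f*q[1]/-q[2]])
def go(p,jaw=None):
    o=get_obs();R=Ro.from_euler("xyz",o["orientation"],degrees=True).as_matrix()
    z=R[:,2];a=np.degrees(np.arctan2(z[1],z[0]))
    print("tcp",o["tool_pos"].round(4),"jaw yaw",a.round(1),"open",o["opening"].round(4),"t",round(o["clock"],2),"F",o["force"].round(1),"j6",o["joint_pos"][5].round(1))
    print(" shift mm",(R.T@(np.array(p)-o["tool_pos"])*1e3).round(1))
    if jaw is not None:
        t=(jaw-a+90)%180-90; print(" turn about tool x",round(-t,1),"tool x",R[:,0].round(3))
E
cat > m.py <<'E'
from h import *
s=snapshot("top");im=s["frame"];h=cv2.cvtColor(im,cv2.COLOR_BGR2HSV)
def rect(m,z,name):
    m=cv2.morphologyEx(m,cv2.MORPH_CLOSE,np.ones((7,7)));m=cv2.morphologyEx(m,cv2.MORPH_OPEN,np.ones((5,5)))
    c=max(cv2.findContours(m,0,2)[0],key=cv2.contourArea)
    w=np.array([ray(s,p[0],z)[:2] for p in c],np.float32)*1000
    r=cv2.minAreaRect(w);print(name,r);print(cv2.boxPoints(r).round(1).tolist())
roi=np.zeros(im.shape[:2],np.uint8);roi[265:360,184:402]=255
m=((h[...,1]<70)|(h[...,2]<50)).astype(np.uint8)*255&roi;cv2.imwrite("pics/mr.png",m);rect(m,.012,"rail")
roi[:]=0;roi[122:200,172:392]=255
print(h[160,205],h[190,280],h[150,400],h[180,400])
m=((h[...,2]>165)&(h[...,1]<150)).astype(np.uint8)*255&roi;rect(m,.018,"rack");cv2.imwrite("pics/mk.png",m)
cv2.imwrite("pics/z.png",cv2.resize(np.vstack([im[120:205,160:400],im[262:357,160:400]]),None,fx=3,fy=3,interpolation=2))
E
python3 m.py
```

```text
rail ((451.8272705078125, 5.6236572265625), (56.465110778808594, 274.03338623046875), 7.176484107971191)
[[406.70001220703125, 138.0], [440.8999938964844, -133.8000030517578], [497.0, -126.80000305175781], [462.70001220703125, 145.10000610351562]]
[ 20  87 238] [ 13 135 132] [ 5 73 63] [ 14 140 199]
rack ((655.4246215820312, 12.114547729492188), (298.54962158203125, 107.88742065429688), 89.0845718383789)
[[599.0999755859375, -136.3000030517578], [707.0, -138.0], [711.7000122070312, 160.5], [603.9000244140625, 162.1999969482422]]
```

View pics/z.png

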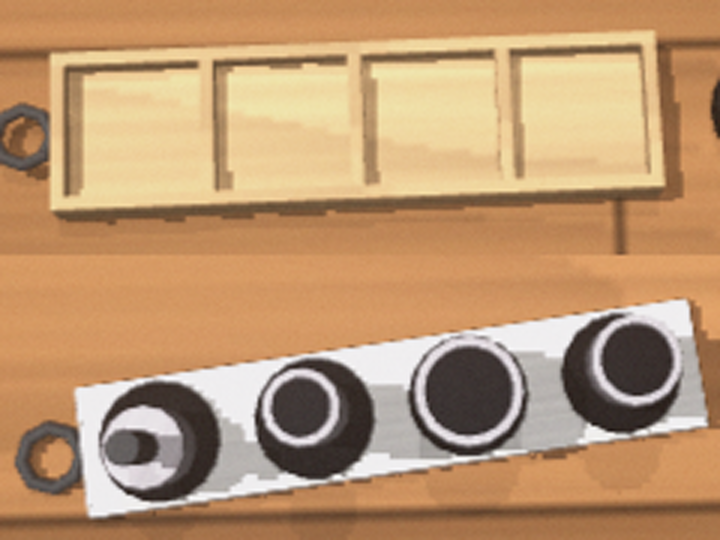

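```bash
cat > m2.py <<'E'
from h import *
s=snapshot("top")
P=lambda u,v:(160+(u+.5)/3-.5,120+(v+.5)/3-.5)
Q=lambda u,v:(160+(u+.5)/3-.5,262+(v+.5-255)/3-.5)
def quad(n,c,z):
    w=np.array([ray(s,p,z)[:2]*1e3 for p in c]);print(n,w.round(1).tolist(),"centre",w.mean(0).round(1),"long",np.linalg.norm(w[0]-w[1]).round(1),np.linalg.norm(w[3]-w[2]).round(1),"wide",np.linalg.norm(w[0]-w[3]).round(1),np.linalg.norm(w[1]-w[2]).round(1))
    d=w[0]+w[3]-w[1]-w[2];d/=np.linalg.norm(d);print(" +y dir deg",np.degrees(np.arctan2(d[1],d[0])).round(2))
    for y in(100.5,33.5,-33.5,-100.5):print("  ",y,(w.mean(0)+d*y).round(1))
quad("rack",[P(51,54),P(655,31),P(664,185),P(56,208)],.018)
quad("rail",[Q(76,388),Q(690,299),Q(708,424),Q(91,517)],.012)
for n,p,z in(("bit",Q(124,447),.095),("deep",Q(300,407),.097),("wide",Q(468,393),.067),("step",Q(637,361),.079)):print(n,(ray(s,p,z)*1e3).round(1))
go([.452,.006,.25],90)
E
python3 m2.py
```

```text
rack [[689.4, 153.7], [695.8, -119.7], [623.7, -120.9], [617.9, 150.0]] centre [656.7  15.8] long 273.5 271.0 wide 71.6 72.2
 +y dir deg 91.29
   100.5 [654.4 116.2]
   33.5 [655.9  49.3]
   -33.5 [657.4 -17.7]
   -100.5 [658.9 -84.7]
rail [[463.2, 139.6], [496.4, -128.0], [442.2, -133.4], [408.4, 132.2]] centre [452.5   2.6] long 269.7 267.8 wide 55.3 54.5
 +y dir deg 97.17
   100.5 [440.  102.3]
   33.5 [448.4  35.8]
   -33.5 [456.7 -30.6]
   -100.5 [465.1 -97.1]
bit [437.4 102.6  95. ]
deep [451.   35.5  97. ]
wide [455.9 -29.1  67. ]
step [466.7 -95.9  79. ]Traceback (most recent call last):
  File "m2.py", line 12, in <module>
    go([.452,.006,.25],90)
    ~~^^^^^^^^^^^^^^^^^^^^
  File "h.py", line 13, in go
    print("tcp",o["tool_pos"].round(4),"jaw yaw",a.round(1),"open",o["opening"].round(4),"t",round(o["clock"],2),"F",o["force"].round(1),"j6",o["joint_pos"][5].round(1))
                                                                   ^^^^^^^^^^^^^^^^^^
AttributeError: 'float' object has no attribute 'round'
```

```bash
sed -i 's/o\["opening"\].round(4)/round(float(o["opening"]),4)/;s/a.round(1)/round(float(a),1)/' h.py; python3 - <<'E'
from h import *
go([.466,-.096,.2],7.2)
E
```

```text
tcp [ 0.228 -0.635  0.226] jaw yaw 109.8 open 0.0876 t 0.2 F [-0.5  0.6 -0. ] j6 -16.5
 shift mm [  26.4 -406.1  426.9]
 turn about tool x -77.4 tool x [-0.     0.001 -1.   ]
```

arm_command --commands '[0, -41, 43, -10, 100, 0, -48, 36, -10, 100, 0, -54, 27, -10, 100, 0, -58, 17, -10, 100, 0, -60, 7, -10, 100]'

```text
clock: 0.82
tool_pos: [0.3475, -0.3542, 0.2233]
orientation: [-28.4, 89.8, 132.5]
force: [2.3, 0.0, 0.4]
opening: 0.088
```

```bash
python3 - <<'E'
from h import *
go([.466,-.096,.2],7.2)
E
```

```text
tcp [ 0.3475 -0.3542  0.2233] jaw yaw 160.9 open 0.088 t 0.82 F [2.3 0.  0.4] j6 3.8
 shift mm [  23.8 -282.7  -27.6]
 turn about tool x -26.3 tool x [-0.003  0.003 -1.   ]
```

arm_command --commands '[5, -56, -5, -9, 100, 5, -54, -14, -9, 100, 5, -52, -22, -8, 100, 5, -48, -30, 0, 100, 3, -48, -30, 0, 100]'

```text
clock: 1.45
tool_pos: [0.4644, -0.0876, 0.2019]
orientation: [-132.9, 89.8, 55.1]
force: [0.7, -0.8, -0.2]
opening: 0.0879
```

```bash
python3 - <<'E'
from h import *
go([.466,-.096,.2],7.2)
s=snapshot("wrist");cv2.imwrite("pics/w1.png",s["frame"])
for n,p in dict(step=(.4667,-.0959,.079),wide=(.4559,-.0291,.067),deep=(.451,.0355,.097)).items(): print(n,pix(s,p).round(1))
E
```

```text
tcp [ 0.4644 -0.0876  0.2019] jaw yaw -172.0 open 0.0879 t 1.45 F [ 0.7 -0.8 -0.2] j6 -5.1
 shift mm [ 1.9  8.5 -0.4]
 turn about tool x 0.8 tool x [ 0.002  0.003 -1.   ]
step [320.  218.4]
wide [322.1 302.8]
deep [316.3 402.6]
```

View pics/w1.png

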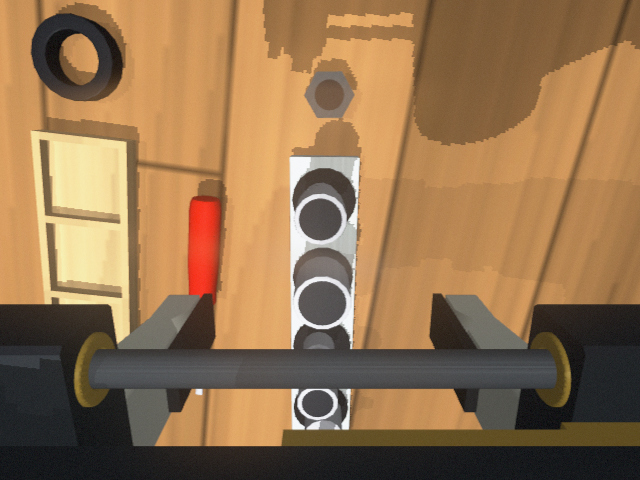

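The wrist view shows the step rim at (320,217), wide at (323,302) and deep at (318,403). All three are within 2 px of the predictions, so I'll descend on the step socket.

arm_command --commands '[1, 8.5, -1, 0.8, 100, 30, 0, 0, 0, 100, 55, 0, 0, 0, 100, 50, 0, 0, 0, 100, 20, 0, 0, 0, 100]'

```text
clock: 2.12
tool_pos: [0.4724, -0.0929, 0.044]
orientation: [-164.8, 89.4, 22.4]
force: [-0.0, -0.9, 0.7]
opening: 0.0877
```

```bash
python3 - <<'E'
from h import *
go([.4667,-.096,.043],7.2)
E
```

```text
tcp [ 0.4724 -0.0929  0.044 ] jaw yaw -172.8 open 0.0877 t 2.12 F [-0.  -0.9  0.7] j6 -4.9
 shift mm [0.9 2.4 6.1]
 turn about tool x 0.0 tool x [ 0.01   0.004 -1.   ]
```

arm_command --commands '[0, 2.5, 6, 0, 100, 0, 0, 0, 0, 0, 0, 0, 0, 0, 0, 0, 0, 0, 0, 0, 0, 0, 0, 0, 0]'

```text
clock: 2.75
tool_pos: [0.4669, -0.0986, 0.0459]
orientation: [-168.2, 89.3, 18.9]
force: [-0.2, -0.8, 0.1]
opening: 0.053
```

```bash
python3 - <<'E'
from h import *
go([.4667,-.096,.2],7.2)
E
```

```text
tcp [ 0.4669 -0.0986  0.0459] jaw yaw -173.0 open 0.053 t 2.75 F [-0.2 -0.8  0.1] j6 -4.6
 shift mm [-154.1   -3.    -2. ]
 turn about tool x -0.2 tool x [ 0.012  0.004 -1.   ]
```

arm_command --commands '[2, -2.5, 0, 0, 0, 0, 0, 0, 0, 0, 0, 0, 0, 0, 0, 0, 0, 0, 0, 0]'

```text
clock: 3.25
tool_pos: [0.467, -0.0956, 0.0442]
orientation: [-169.1, 89.2, 17.9]
force: [-0.5, -0.7, 0.8]
opening: 0.0358
```

```bash
python3 - <<'E'
from h import *
go([.4667,-.096,.2],7.2)
go([.6544,.1162,.2],1.3)
E
```

```text
tcp [ 0.467  -0.0956  0.0442] jaw yaw -172.9 open 0.0358 t 3.25 F [-0.5 -0.7  0.8] j6 -4.9
 shift mm [-155.8   -0.    -1.7]
 turn about tool x -0.1 tool x [ 0.013  0.004 -1.   ]
tcp [ 0.467  -0.0956  0.0442] jaw yaw -172.9 open 0.0358 t 3.25 F [-0.5 -0.7  0.8] j6 -4.9
 shift mm [-152.5 -187.5 -214.1]
 turn about tool x 5.8 tool x [ 0.013  0.004 -1.   ]
```

arm_command --commands '[-30, 0, 0, 0, 0, -50, 0, 0, 0, 0, -35, -15, -18, 1, 0, 0, -35, -40, 2, 0, 0, -40, -45, 2, 0]'

```text
clock: 3.88
tool_pos: [0.5575, 0.0029, 0.1628]
orientation: [-148.3, 89.5, 33.3]
force: [0.5, -0.6, -1.7]
opening: 0.0353
```

```bash
python3 - <<'E'
from h import *
go([.6544,.1162,.15],1.3)
E
```

```text
tcp [0.5575 0.0029 0.1628] jaw yaw -178.4 open 0.0353 t 3.88 F [ 0.5 -0.6 -1.7] j6 -18.6
 shift mm [  14.2 -110.4 -100. ]
 turn about tool x 0.3 tool x [ 0.008  0.005 -1.   ]
```

arm_command --commands '[0, -38, -34, 0, 0, 0, -38, -34, 0, 0, 0, -26, -24, 0, 0, 5, -6, -6, 0, 0]'

```text
clock: 4.38
tool_pos: [0.6557, 0.1199, 0.1562]
orientation: [-136.0, 89.6, 45.7]
force: [-1.0, -0.7, -2.3]
opening: 0.0353
```

```bash
python3 - <<'E'
from h import *
go([.6544,.1162,.12],1.3)
E
```

```text
tcp [0.6557 0.1199 0.1562] jaw yaw -178.3 open 0.0353 t 4.38 F [-1.  -0.7 -2.3] j6 -25.3
 shift mm [36.2  3.8  1.6]
 turn about tool x 0.4 tool x [ 0.005  0.005 -1.   ]
```

arm_command --commands '[20, 4, 2, 0.4, 0, 45, 0, 0, 0, 0, 30, 0, 2, 0, 0, 4, 0, 0, 0, 0]'

```text
clock: 4.88
tool_pos: [0.6496, 0.115, 0.052]
orientation: [-87.8, 89.8, 93.4]
force: [0.0, 0.1, -1.4]
opening: 0.0353
```

```bash
python3 - <<'E'
from h import *
go([.6544,.1162,.035],1.3)
s=snapshot("scene");cv2.imwrite("pics/s1.png",s["frame"][200:440,160:480].repeat(2,0).repeat(2,1))
E
```

```text
tcp [0.6496 0.115  0.052 ] jaw yaw -178.8 open 0.0353 t 4.88 F [ 0.   0.1 -1.4] j6 -25.5
 shift mm [17.  -1.  -4.8]
 turn about tool x -0.1 tool x [-0.     0.004 -1.   ]
```

View pics/s1.png

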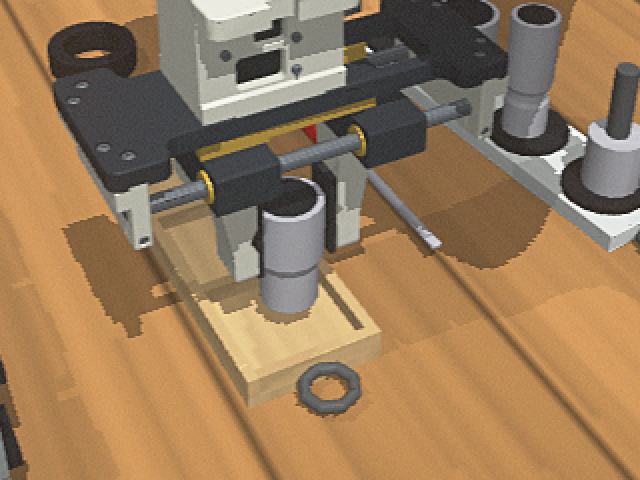

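The stepped socket hangs upright over the bay next to the rack's eye (crop 290,245), clear of the walls.

arm_command --commands '[10, -1, -5, 0, 0, 5, 0, 0, 0, 0, 2, 0, 0, 0, 0]'

```text
clock: 5.3
tool_pos: [0.6576, 0.1168, 0.038]
orientation: [-136.0, 89.6, 45.2]
force: [-0.1, -0.5, -2.5]
opening: 0.0352
```

```bash
python3 - <<'E'
from h import *
go([.6544,.1162,.035],1.3)
E
```

```text
tcp [0.6576 0.1168 0.038 ] jaw yaw -178.8 open 0.0352 t 5.3 F [-0.1 -0.5 -2.5] j6 -25.3
 shift mm [2.9 0.6 3.2]
 turn about tool x -0.1 tool x [ 0.005  0.006 -1.   ]
```

arm_command --commands '[2, 0, 2, 0, 0, 1.5, 0, 0, 0, 0, 1, 0, 0, 0, 0]'

```text
clock: 5.68
tool_pos: [0.6559, 0.117, 0.0351]
orientation: [-140.9, 89.5, 40.4]
force: [-5.0, 0.4, 7.8]
opening: 0.0351
```

```bash
python3 - <<'E'
from h import *
go([.6544,.1162,.035],1.3)
E
```

```text
tcp [0.6559 0.117  0.0351] jaw yaw -178.7 open 0.0351 t 5.67 F [-5.   0.4  7.8] j6 -25.4
 shift mm [0.  0.8 1.5]
 turn about tool x -0.0 tool x [ 0.007  0.006 -1.   ]
```

arm_command --commands '[0, 0, 0, 0, 80, 0, 0, 0, 0, 80, 0, 0, 0, 0, 80, 0, 0, 0, 0, 80, -20, 0, 0, 0, 90]'

```text
clock: 6.3
tool_pos: [0.6557, 0.1169, 0.0547]
orientation: [-140.9, 89.5, 40.4]
force: [0.9, -0.1, 0.4]
opening: 0.0746
```

arm_command --commands '[-50, 0, 0, 0, 100, -50, 0, 0, 0, 100, -30, 35, 30, -1, 100, 0, 45, 40, -2, 100, 0, 40, 40, -2, 100]'

```text
clock: 6.92
tool_pos: [0.5511, -0.0096, 0.1878]
orientation: [-158.2, 89.4, 28.4]
force: [1.4, -0.8, 0.2]
opening: 0.0876
```

```bash
python3 - <<'E'
from h import *
go([.4559,-.0291,.16],7.2)
s=snapshot("scene");cv2.imwrite("pics/s2.png",s["frame"][160:440,160:540].repeat(2,0).repeat(2,1))
E
```

```text
tcp [ 0.5511 -0.0096  0.1878] jaw yaw -173.4 open 0.0876 t 6.92 F [ 1.4 -0.8  0.2] j6 -12.6
 shift mm [26.8  8.5 97. ]
 turn about tool x -0.6 tool x [ 0.009  0.005 -1.   ]
```

View pics/s2.png

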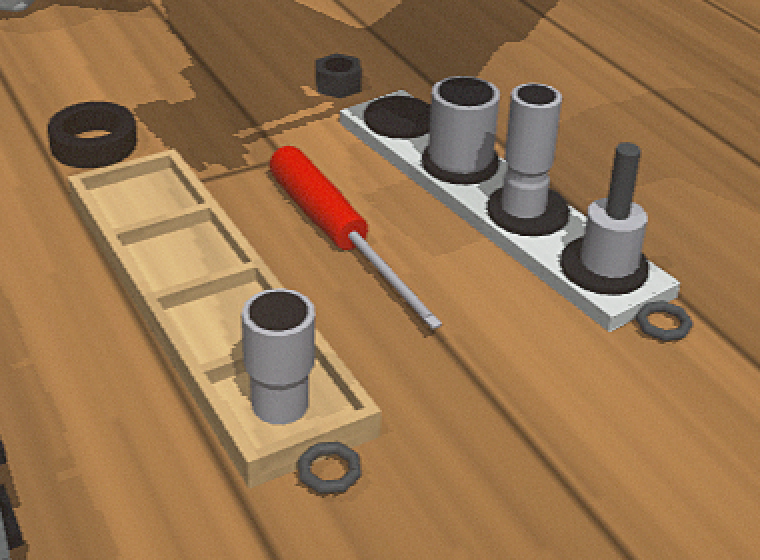

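The stepped socket stands upright in the eye-side bay (crop 280,360) and its pad is free. Next is the wide socket.

arm_command --commands '[0, 4, 45, -0.6, 100, 0, 4, 45, 0, 100, 20, 0, 5, 0, 100, 20, 0, 0, 0, 100]'

```text
clock: 7.48
tool_pos: [0.4504, -0.0347, 0.1486]
orientation: [-159.2, 89.2, 27.9]
force: [0.8, 0.5, -0.1]
opening: 0.0877
```

```bash
python3 - <<'E'
from h import *
go([.4559,-.0291,.034],7.2)
E
```

```text
tcp [ 0.4504 -0.0347  0.1486] jaw yaw -172.9 open 0.0877 t 7.47 F [ 0.8  0.5 -0.1] j6 -13.5
 shift mm [114.7  -4.2  -4.6]
 turn about tool x -0.1 tool x [ 0.013  0.007 -1.   ]
```

arm_command --commands '[20, -4, -4, 0, 100, 35, 0, 0, 0, 100, 25, 0, 0, 0, 100, 5, 0, 0, 0, 100]'

```text
clock: 7.98
tool_pos: [0.4552, -0.0294, 0.0619]
orientation: [-160.5, 89.0, 26.5]
force: [0.4, 0.1, 0.8]
opening: 0.0875
```

```bash
python3 - <<'E'
from h import *
go([.4559,-.0291,.034],7.2)
E
```

```text
tcp [ 0.4552 -0.0294  0.0619] jaw yaw -172.9 open 0.0875 t 7.97 F [0.4 0.1 0.8] j6 -13.9
 shift mm [27.9 -0.1 -0.3]
 turn about tool x -0.1 tool x [ 0.015  0.008 -1.   ]
```

arm_command --commands '[22, 0, 0, 0, 100, 5, 0, 0, 0, 60, 1, 0, 0, 0, 0, 0, 0, 0, 0, 0, 0, 0, 0, 0, 0]'

```text
clock: 8.6
tool_pos: [0.4585, -0.0285, 0.0369]
orientation: [-164.0, 88.7, 23.1]
force: [-0.0, -0.1, 0.1]
opening: 0.0534
```

```bash
python3 - <<'E'
from h import *
go([.4559,-.0291,.034],7.2)
E
```

```text
tcp [ 0.4585 -0.0285  0.0369] jaw yaw -172.9 open 0.0534 t 8.6 F [-0.  -0.1  0.1] j6 -13.9
 shift mm [2.9 0.3 2.7]
 turn about tool x -0.1 tool x [ 0.02   0.009 -1.   ]
```

arm_command --commands '[2.5, 0, 2.5, 0, 0, 0.5, 0, 0, 0, 0, 0.5, 0, 0, 0, 0]'

```text
clock: 8.98
tool_pos: [0.4567, -0.0286, 0.0351]
orientation: [-165.4, 88.6, 21.8]
force: [-2.0, 1.0, 6.4]
opening: 0.0432
```

```bash
python3 - <<'E'
from h import *
go([.6559,.0493,.15],1.3)
E
```

```text
tcp [ 0.4567 -0.0286  0.0351] jaw yaw -172.8 open 0.0432 t 8.97 F [-2.   1.   6.4] j6 -14.0
 shift mm [-109.5  -53.2 -210. ]
 turn about tool x 5.9 tool x [ 0.023  0.009 -1.   ]
```

arm_command --commands '[-30, 0, 0, 0, 0, -50, 0, -8, 0, 0, -25, -12, -45, 2, 0, 0, -15, -55, 2, 0, 0, -15, -55, 2, 0]'

```text
clock: 9.6
tool_pos: [0.6108, 0.0263, 0.1469]
orientation: [-154.0, 88.7, 26.8]
force: [-0.8, 0.5, -1.2]
opening: 0.0431
```

```bash
python3 - <<'E'
from h import *
go([.6559,.0493,.12],1.3)
E
```

```text
tcp [0.6108 0.0263 0.1469] jaw yaw -179.1 open 0.0431 t 9.6 F [-0.8  0.5 -1.2] j6 -19.7
 shift mm [ 28.  -22.  -44.9]
 turn about tool x -0.4 tool x [ 0.02  0.01 -1.  ]
```

arm_command --commands '[0, -12, -26, -0.4, 0, 0, -9, -18, 0, 0, 15, 0, 0, 0, 0, 30, 0, 0, 0, 0, 20, 0, 0, 0, 0]'

```text
clock: 10.22
tool_pos: [0.6571, 0.0502, 0.0773]
orientation: [-148.9, 88.9, 32.3]
force: [0.3, -0.2, -1.2]
opening: 0.0434
```

```bash
python3 - <<'E'
from h import *
go([.6559,.0493,.0265],1.3)
E
```

```text
tcp [0.6571 0.0502 0.0773] jaw yaw -178.8 open 0.0434 t 10.22 F [ 0.3 -0.2 -1.2] j6 -19.8
 shift mm [50.8  1.4  2. ]
 turn about tool x -0.1 tool x [ 0.016  0.01  -1.   ]
```

arm_command --commands '[25, 1, 2, 0, 0, 15, 0, 0, 0, 0, 5, 0, 0, 0, 0, 1, 0, 0, 0, 0]'

```text
clock: 10.72
tool_pos: [0.6515, 0.0482, 0.0263]
orientation: [-139.3, 89.3, 41.8]
force: [0.5, 0.4, -1.4]
opening: 0.0433
```

```bash
python3 - <<'E'
from h import *
go([.6559,.0493,.0262],1.3)
E
```

```text
tcp [0.6515 0.0482 0.0263] jaw yaw -178.9 open 0.0433 t 10.72 F [ 0.5  0.4 -1.4] j6 -19.7
 shift mm [ 0.1 -1.  -4.5]
 turn about tool x -0.2 tool x [ 0.01   0.009 -1.   ]
```

arm_command --commands '[0, -1, -4, 0, 0, 1, 0, 0, 0, 0, 1, 0, 0, 0, 0]'

```text
clock: 11.1
tool_pos: [0.6573, 0.0498, 0.0265]
orientation: [-145.1, 89.1, 36.1]
force: [0.1, -1.3, -1.1]
opening: 0.043
```

```bash
python3 - <<'E'
from h import *
go([.6559,.0493,.0262],1.3)
E
```

```text
tcp [0.6573 0.0498 0.0265] jaw yaw -178.8 open 0.043 t 11.1 F [ 0.1 -1.3 -1.1] j6 -19.7
 shift mm [0.3 0.4 1.4]
 turn about tool x -0.1 tool x [ 0.013  0.01  -1.   ]
```

arm_command --commands '[1.5, 0, 1, 0, 0, 1, 0, 0, 0, 0]'

```text
clock: 11.35
tool_pos: [0.6573, 0.0499, 0.0261]
orientation: [-149.4, 88.9, 31.8]
force: [-4.6, 0.0, 6.5]
opening: 0.0436
```

```bash
python3 - <<'E'
from h import *
go([.6559,.0493,.0262],1.3)
E
```

```text
tcp [0.6573 0.0499 0.0261] jaw yaw -178.8 open 0.0436 t 11.35 F [-4.6  0.   6.5] j6 -19.7
 shift mm [-0.2  0.6  1.4]
 turn about tool x -0.1 tool x [ 0.016  0.01  -1.   ]
```

arm_command --commands '[0, 0, 0, 0, 100, 0, 0, 0, 0, 100, 0, 0, 0, 0, 100, 0, 0, 0, 0, 100, -20, 0, 0, 0, 100]'

```text
clock: 11.98
tool_pos: [0.6563, 0.0495, 0.0454]
orientation: [-148.2, 89.0, 33.0]
force: [0.1, -0.7, 0.8]
opening: 0.0854
```

arm_command --commands '[-50, 0, 0, 0, 100, -50, 0, 0, 0, 100, -20, 2, 50, -2, 100, 0, 2, 50, -2, 100, 0, 2, 50, -2, 100]'

```text
clock: 12.6
tool_pos: [0.5051, 0.034, 0.1669]
orientation: [-157.9, 88.9, 29.5]
force: [-0.3, 0.4, 0.6]
opening: 0.0877
```

```bash
python3 - <<'E'
from h import *
go([.451,.0355,.15],7.2)
E
```

```text
tcp [0.5051 0.034  0.1669] jaw yaw -172.7 open 0.0877 t 12.6 F [-0.3  0.4  0.6] j6 -18.7
 shift mm [16.  -8.3 53.7]
 turn about tool x 0.1 tool x [ 0.016  0.009 -1.   ]
```

arm_command --commands '[0, -5, 40, 0, 100, 10, -3, 13, 0, 100, 15, 0, 0, 0, 100, 1, 0, 0, 0, 100]'

```text
clock: 13.1
tool_pos: [0.4472, 0.0347, 0.1411]
orientation: [-156.7, 88.7, 30.7]
force: [0.3, -0.9, 0.7]
opening: 0.088
```

```bash
python3 - <<'E'
from h import *
go([.451,.0355,.056],7.2)
s=snapshot("scene");cv2.imwrite("pics/s3.png",s["frame"][160:440,160:540].repeat(2,0).repeat(2,1))
E
```

```text
tcp [0.4472 0.0347 0.1411] jaw yaw -172.6 open 0.088 t 13.1 F [ 0.3 -0.9  0.7] j6 -22.3
 shift mm [85.2  0.4 -2.1]
 turn about tool x 0.2 tool x [ 0.02   0.012 -1.   ]
```

View pics/s3.png

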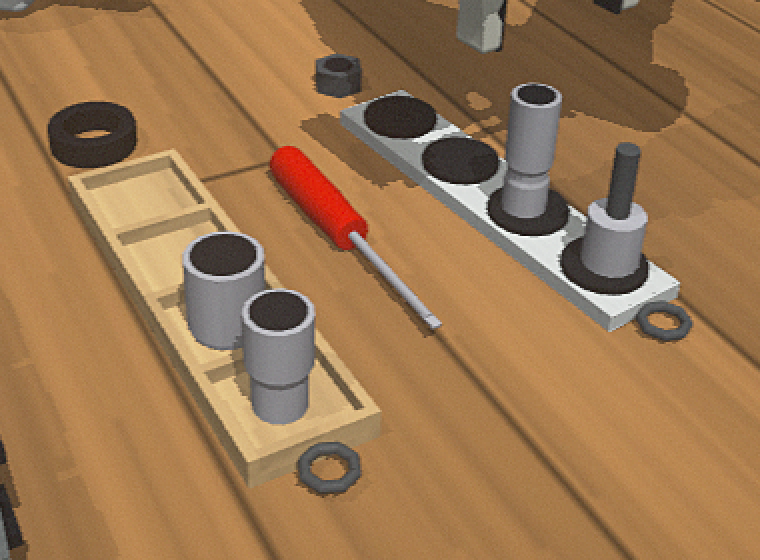

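Wide stands upright in the second bay from the rack's eye (crop 222,290). Now descending on the deep socket.

arm_command --commands '[25, 0, -2, 0.2, 100, 35, 0, 0, 0, 100, 20, 0, 0, 0, 80, 4, 0, 0, 0, 60, 1, 0, 0, 0, 60]'

```text
clock: 13.78
tool_pos: [0.4559, 0.0374, 0.0578]
orientation: [-159.7, 88.3, 27.5]
force: [0.6, 0.2, 0.9]
opening: 0.0632
```

```bash
python3 - <<'E'
from h import *
go([.451,.0355,.056],7.2)
E
```

```text
tcp [0.4559 0.0374 0.0578] jaw yaw -172.8 open 0.0632 t 13.78 F [0.6 0.2 0.9] j6 -22.4
 shift mm [1.7 1.3 5.2]
 turn about tool x 0.0 tool x [ 0.026  0.014 -1.   ]
```

arm_command --commands '[2, 1.5, 5, 0, 50, 1, 0, 0, 0, 0, 1, 0, 0, 0, 0, 0.5, 0, 0, 0, 0, 0.5, 0, 0, 0, 0]'

```text
clock: 14.4
tool_pos: [0.4518, 0.0355, 0.0553]
orientation: [-160.0, 88.1, 27.3]
force: [-3.7, 0.5, 7.6]
opening: 0.0293
```

```bash
python3 - <<'E'
from h import *
go([.451,.0355,.056],7.2)
go([.6574,-.0177,.15],1.3)
E
```

```text
tcp [0.4518 0.0355 0.0553] jaw yaw -172.8 open 0.0293 t 14.4 F [-3.7  0.5  7.6] j6 -22.5
 shift mm [-0.7 -0.1  0.8]
 turn about tool x 0.0 tool x [ 0.029  0.015 -0.999]
tcp [0.4518 0.0355 0.0553] jaw yaw -172.8 open 0.0293 t 14.4 F [-3.7  0.5  7.6] j6 -22.5
 shift mm [ -89.5   77.7 -200.1]
 turn about tool x 5.9 tool x [ 0.029  0.015 -0.999]
```

arm_command --commands '[-30, 0, 0, 0, 0, -50, 0, 0, 0, 0, -25, 15, -45, 2, 0, 0, 20, -50, 2, 0, 0, 22, -50, 2, 0]'

```text
clock: 15.02
tool_pos: [0.5981, -0.0101, 0.1682]
orientation: [-152.7, 88.1, 28.6]
force: [0.9, 1.3, -2.4]
opening: 0.0298
```

```bash
python3 - <<'E'
from h import *
go([.6574,-.0177,.13],1.3)
E
```

```text
tcp [ 0.5981 -0.0101  0.1682] jaw yaw -178.7 open 0.0298 t 15.03 F [ 0.9  1.3 -2.4] j6 -16.0
 shift mm [ 39.8   9.5 -57.9]
 turn about tool x -0.0 tool x [ 0.029  0.016 -0.999]
```

arm_command --commands '[0, 5, -35, 0, 0, 10, 4, -22, 0, 0, 35, 0, 0, 0, 0, 30, 0, 0, 0, 0, 15, 0, 0, 0, 0]'

```text
clock: 15.65
tool_pos: [0.6625, -0.0189, 0.075]
orientation: [-151.0, 88.2, 30.0]
force: [-0.2, 0.0, -1.0]
opening: 0.0294
```

```bash
python3 - <<'E'
from h import *
go([.6574,-.0177,.0463],1.3)
E
```

```text
tcp [ 0.6625 -0.0189  0.075 ] jaw yaw -179.0 open 0.0294 t 15.65 F [-0.2  0.  -1. ] j6 -13.5
 shift mm [28.6 -0.9  5.9]
 turn about tool x -0.3 tool x [ 0.027  0.016 -0.999]
```

arm_command --commands '[15, -1, 5, 0, 0, 8, 0, 0, 0, 0, 3, 0, 0, 0, 0, 1, 0, 0, 0, 0]'

```text
clock: 16.15
tool_pos: [0.6581, -0.0173, 0.0472]
orientation: [-151.6, 88.2, 29.4]
force: [0.1, 0.5, -1.8]
opening: 0.0294
```

```bash
python3 - <<'E'
from h import *
go([.6574,-.0177,.0463],1.3)
E
```

```text
tcp [ 0.6581 -0.0173  0.0472] jaw yaw -179.0 open 0.0294 t 16.15 F [ 0.1  0.5 -1.8] j6 -13.7
 shift mm [0.8 0.4 0.7]
 turn about tool x -0.3 tool x [ 0.028  0.016 -0.999]
```

arm_command --commands '[1, 0, 0.5, 0, 0, 1, 0, 0, 0, 0]'

```text
clock: 16.4
tool_pos: [0.6583, -0.0171, 0.0467]
orientation: [-152.9, 88.1, 28.2]
force: [-3.4, 0.4, 4.2]
opening: 0.0293
```

```bash
python3 - <<'E'
from h import *
go([.6574,-.0177,.0463],1.3)
E
```

```text
tcp [ 0.6583 -0.0171  0.0467] jaw yaw -178.9 open 0.0293 t 16.4 F [-3.4  0.4  4.2] j6 -13.7
 shift mm [0.4 0.6 0.9]
 turn about tool x -0.2 tool x [ 0.03   0.016 -0.999]
```

arm_command --commands '[0, 0, 0, 0, 90, 0, 0, 0, 0, 90, 0, 0, 0, 0, 90, 0, 0, 0, 0, 90, -10, 0, 0, 0, 90]'

```text
clock: 17.02
tool_pos: [0.6588, -0.0172, 0.0577]
orientation: [-154.0, 88.0, 27.1]
force: [-0.8, 0.2, -0.4]
opening: 0.0738
```

arm_command --commands '[-45, 0, 0, 0, 100, -50, 0, 0, 0, 100, -10, -24, 45, -2, 100, 0, -26, 50, -2, 100, 0, -20, 50, -2, 100]'

```text
clock: 17.65
tool_pos: [0.5077, 0.0435, 0.1652]
orientation: [-162.4, 87.7, 24.8]
force: [-0.2, 0.9, 0.9]
opening: 0.0875
```

```bash
python3 - <<'E'
from h import *
go([.4374,.1026,.15],7.2)
s=snapshot("scene");cv2.imwrite("pics/s4.png",s["frame"][160:440,160:540].repeat(2,0).repeat(2,1))
E
```

```text
tcp [0.5077 0.0435 0.1652] jaw yaw -172.9 open 0.0875 t 17.65 F [-0.2  0.9  0.9] j6 -20.0
 shift mm [ 13.7 -67.2  63. ]
 turn about tool x -0.1 tool x [ 0.036  0.017 -0.999]
```

View pics/s4.png

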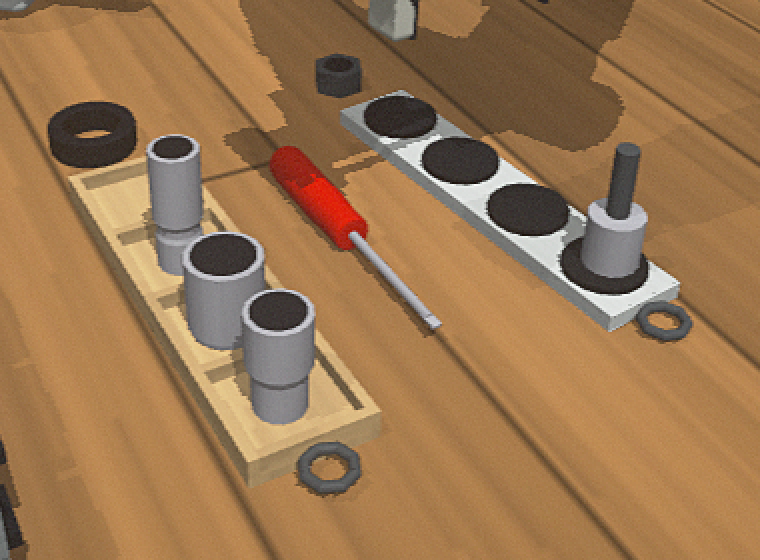

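Deep stands upright in the third bay from the eye (crop 175,210), and the other two are unchanged. The bit socket is last.

arm_command --commands '[0, -35, 32, 0, 100, 5, -28, 26, 0, 100, 15, -4, 5, 0, 100, 10, 0, 0, 0, 100]'

```text
clock: 18.2
tool_pos: [0.4296, 0.1047, 0.1371]
orientation: [-158.0, 87.4, 29.2]
force: [0.3, -0.0, -0.1]
opening: 0.0878
```

```bash
python3 - <<'E'
from h import *
go([.4374,.1026,.057],7.2)
E
```

```text
tcp [0.4296 0.1047 0.1371] jaw yaw -172.8 open 0.0878 t 18.2 F [ 0.3 -0.  -0.1] j6 -33.0
 shift mm [80.3  4.5 -4.1]
 turn about tool x 0.0 tool x [ 0.04   0.022 -0.999]
```

arm_command --commands '[25, 4, -4, 0, 100, 32, 0, 0, 0, 80, 18, 0, 0, 0, 50, 3, 0, 0, 0, 50, 1, 0, 0, 0, 50]'

```text
clock: 18.82
tool_pos: [0.4409, 0.1028, 0.0577]
orientation: [-158.8, 87.2, 28.4]
force: [-0.4, 0.8, 0.7]
opening: 0.0526
```

```bash
python3 - <<'E'
from h import *
go([.4374,.1026,.057],7.2)
s=snapshot("top");cv2.imwrite("pics/t5.png",cv2.resize(s["frame"][110:360,150:410],None,fx=2.3,fy=2.3,interpolation=2))
E
```

```text
tcp [0.4409 0.1028 0.0577] jaw yaw -172.8 open 0.0526 t 18.82 F [-0.4  0.8  0.7] j6 -32.1
 shift mm [ 0.5 -0.3  3.5]
 turn about tool x -0.0 tool x [ 0.043  0.023 -0.999]
```

arm_command --commands '[0.5, 0, 2.5, 0, 0, 0.5, 0, 0, 0, 0, 0.5, 0, 0, 0, 0, 0.5, 0, 0, 0, 0, 0.5, 0, 0, 0, 0]'

```text
clock: 19.5
tool_pos: [0.4384, 0.1028, 0.0577]
orientation: [-158.2, 87.1, 29.0]
force: [-6.4, 1.2, 13.3]
opening: 0.0135
```

```bash
python3 - <<'E'
from h import *
go([.4374,.1026,.057],7.2)
E
```

```text
tcp [0.4384 0.1028 0.0577] jaw yaw -172.8 open 0.0135 t 19.5 F [-6.4  1.2 13.3] j6 -32.3
 shift mm [0.6 0.1 1. ]
 turn about tool x -0.0 tool x [ 0.045  0.025 -0.999]
```

arm_command --commands '[-30, 0, 0, 0, 0, -50, 0, 0, 0, 0, -45, 5, -5, 1, 0, -5, 35, -40, 2, 0, 0, 40, -45, 2, 0]'

```text
clock: 20.12
tool_pos: [0.5292, 0.0285, 0.1957]
orientation: [-153.7, 87.0, 28.8]
force: [0.9, 2.0, -1.1]
opening: 0.0134
```

```bash
python3 - <<'E'
from h import *
go([.6589,-.0847,.17],1.3)
E
```

```text
tcp [0.5292 0.0285 0.1957] jaw yaw -177.5 open 0.0134 t 20.12 F [ 0.9  2.  -1.1] j6 -21.5
 shift mm [  28.8  119.4 -123.3]
 turn about tool x 1.2 tool x [ 0.046  0.025 -0.999]
```

arm_command --commands '[0, 40, -40, 0.6, 0, 0, 40, -40, 0.6, 0, 0, 25, -27, 0, 0, 5, 8, -10, 0, 0]'

```text
clock: 20.62
tool_pos: [0.6552, -0.0863, 0.1921]
orientation: [-151.5, 87.0, 29.6]
force: [-0.2, 0.6, -1.8]
opening: 0.0132
```

```bash
python3 - <<'E'
from h import *
go([.6589,-.0847,.0487],1.3)
E
```

```text
tcp [ 0.6552 -0.0863  0.1921] jaw yaw -178.9 open 0.0132 t 20.62 F [-0.2  0.6 -1.8] j6 -7.1
 shift mm [143.4   2.    2.9]
 turn about tool x -0.2 tool x [ 0.046  0.026 -0.999]
```

arm_command --commands '[35, 2, 3, 0, 0, 45, 0, 0, 0, 0, 30, 0, 0, 0, 0, 5, 0, 0, 0, 0]'

```text
clock: 21.12
tool_pos: [0.6562, -0.0849, 0.0724]
orientation: [-149.7, 87.1, 31.3]
force: [-0.7, 0.2, -1.5]
opening: 0.0136
```

```bash
python3 - <<'E'
from h import *
go([.6589,-.0847,.0487],1.3)
s=snapshot("scene");cv2.imwrite("pics/s6.png",s["frame"][160:440,160:540].repeat(2,0).repeat(2,1))
E
```

```text
tcp [ 0.6562 -0.0849  0.0724] jaw yaw -179.0 open 0.0136 t 21.12 F [-0.7  0.2 -1.5] j6 -6.8
 shift mm [23.8  0.4 -1.7]
 turn about tool x -0.3 tool x [ 0.043  0.026 -0.999]
```

View pics/s6.png

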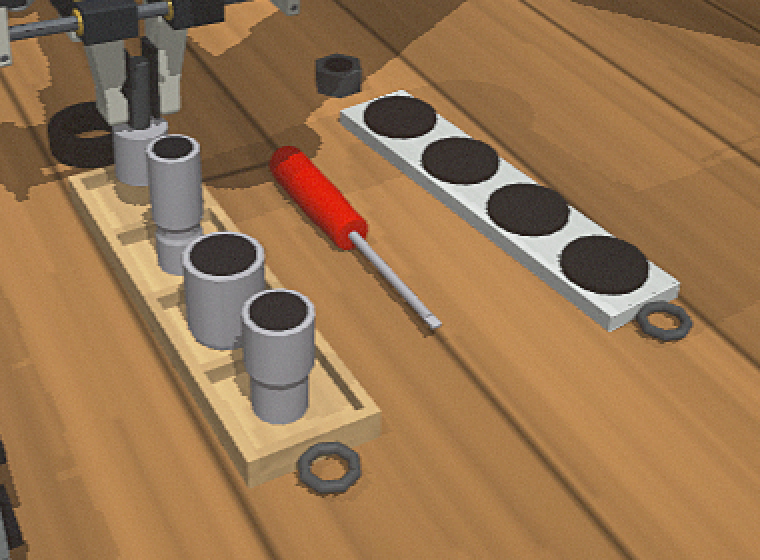

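The bit socket hangs over the far bay (crop 140,150). It is upright and clear of the deep socket.

arm_command --commands '[12, 0, -2, 0, 0, 8, 0, 0, 0, 0, 3, 0, 0, 0, 0, 1, 0, 0, 0, 0]'

```text
clock: 21.68
tool_pos: [0.6621, -0.0835, 0.0515]
orientation: [-152.9, 86.8, 28.2]
force: [-0.5, -0.0, -1.6]
opening: 0.0133
```

```bash
python3 - <<'E'
from h import *
go([.6589,-.0847,.0487],1.3)
E
```

```text
tcp [ 0.6621 -0.0835  0.0515] jaw yaw -178.9 open 0.0133 t 21.68 F [-0.5 -0.  -1.6] j6 -6.8
 shift mm [2.6 1.2 3.4]
 turn about tool x -0.2 tool x [ 0.05   0.027 -0.998]
```

arm_command --commands '[2, 1, 3, 0, 0, 1.5, 0, 0, 0, 0, 1, 0, 0, 0, 0]'

```text
clock: 22.05
tool_pos: [0.6596, -0.0847, 0.0492]
orientation: [-154.0, 86.7, 27.1]
force: [-2.5, 0.5, 7.0]
opening: 0.0131
```

```bash
python3 - <<'E'
from h import *
go([.6589,-.0847,.0487],1.3)
E
```

```text
tcp [ 0.6596 -0.0847  0.0492] jaw yaw -178.9 open 0.0131 t 22.05 F [-2.5  0.5  7. ] j6 -6.7
 shift mm [ 0.4 -0.   0.7]
 turn about tool x -0.2 tool x [ 0.052  0.026 -0.998]
```

arm_command --commands '[0, 0, 0, 0, 70, 0, 0, 0, 0, 70, 0, 0, 0, 0, 70, 0, 0, 0, 0, 70, -10, 0, 0, 0, 70]'

```text
clock: 22.68
tool_pos: [0.659, -0.0851, 0.0593]
orientation: [-154.1, 86.7, 27.1]
force: [1.1, -0.3, 0.2]
opening: 0.0573
```

arm_command --commands '[-45, 0, 0, 0, 80, -50, 0, 0, 0, 80, -50, 40, 0, 0, 100, 0, 60, 0, 0, 100, 0, 60, 0, 0, 100]'

```text
clock: 23.3
tool_pos: [0.6566, -0.2475, 0.2087]
orientation: [-158.3, 86.5, 23.3]
force: [-0.1, 0.5, -0.3]
opening: 0.0868
```

```bash
python3 - <<'E'
from h import *
go([.6589,-.0847,.0487],1.3)
s=snapshot("scene");a=s["frame"][160:440,160:440]
s=snapshot("top");b=s["frame"][110:210,150:410]
for n,p in dict(bit=(.6589,-.0847,.086),deep=(.6574,-.0177,.088),wide=(.6559,.0493,.058),step=(.6544,.1162,.07)).items(): print(n,((pix(s,p)-[150,110]+.5)*2.5).round())
a=cv2.resize(a,(330,330));b=cv2.resize(b,None,fx=2.5,fy=2.5)
im=np.zeros((590,650,3),np.uint8);im[:330,:330]=a;im[335:585]=b;cv2.imwrite("pics/f.png",im)
E
```

```text
tcp [ 0.6566 -0.2475  0.2087] jaw yaw -178.4 open 0.0868 t 23.3 F [-0.1  0.5 -0.3] j6 8.1
 shift mm [ 163.9 -159.     2.5]
 turn about tool x 0.3 tool x [ 0.057  0.024 -0.998]
bit [520.  76.]
deep [384.  79.]
wide [253. 104.]
step [117. 101.]
```

View pics/f.png

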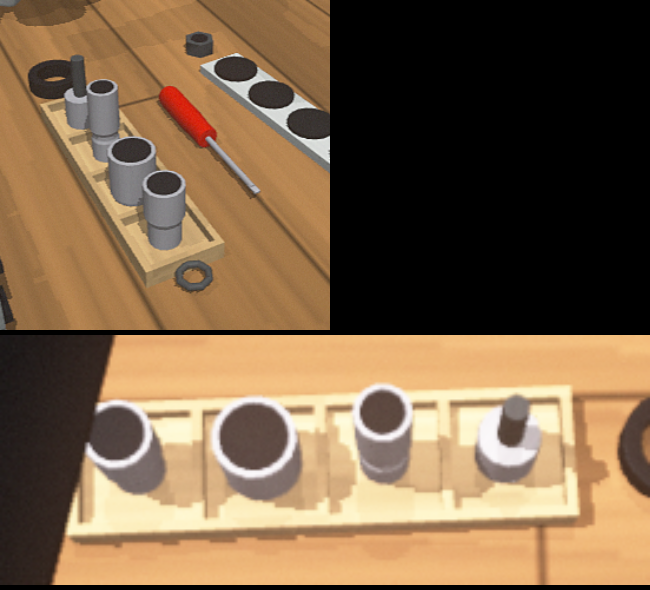

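The four sockets stand upright in the bays. In the top crop, the tops are at (118,433), (253,437), (383,413) and (516,405), each within about 3 mm of its predicted position. The gripper is clear.

```bash
python3 -c "
from plant import *
print(close_job())"
```

```text
the job is handed in; nothing more can be done
None
```

All four sockets are in the rack in reverse order, and I handed the job in at about 23 s. From the rack's eye outward they are stepped, wide, deep and bit. On the rail the order from its eye was bit, deep, wide, stepped.

- **Position:** The last scene and top views show each socket upright in its own bay. Their tops are within about 3 mm of where they should be, the bit socket being furthest off. The gripper was open and well clear.
- **Forces:** Forces read at the end of each move were about 15 N at most, and nothing toppled.
- **Tilt:** The tool's tilt crept up to about 3° over the run, since the moves could not correct it. The last sockets were let go slightly tilted, but settled flat as far as the pictures show.
- **Not checked:** I did not measure flatness on the bay floors beyond the pictures and the contact force before each release.

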